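# Turn the oilstone over in its box

## Task

Turn the larger of the two oilstones over: lift it out of the tight pocket of its wooden box, set it down on the open bench to change your grip, then put it back in the same box with the face that was underneath now on top, fully home. Do not drop it or let it topple, since the stone chips, and leave the smaller stone and the other tools where they are.

Things in the scene. Friction and masses are not known exactly. Their poses are not given: they have to be found in the camera images.
- big_stone: the larger oilstone: a loose plain block 125 (x) x 50 (y) x 25 (z) mm, 0.3 to 0.45 kg, dark coarse layer on its +z side, lighter fine layer on its -z side. Origin at the centre of the lighter face, x along the length. It starts dark face up in the pocket of big_box, 14 mm proud of the box's top: the proud strips of its long sides are the only place to hold it
- big_stone_center (a point): the centre of the larger oilstone, 12.5 mm from either broad face; axes as big_stone. 25.5 mm above big_box's origin when the stone is fully home, either face up
- big_box: the larger stone's wooden box, fixed: a block 155.4 (x) x 80.4 (y) x 24 (z) mm; pocket in its top 127.4 x 52.4 mm, 11 mm deep (1.2 mm play each side of the stone, 2.5 mm chamfer round the mouth), walls 14 mm, pocket floor 13 mm above the bench. Brass bench dogs 19 mm across, 14 mm high, stand at the middle of both ends. Origin at the centre of its underside, x along the length
- small_box: the smaller oilstone's box, the same make: 130.4 x 70.4 x 20 mm, with its own dogs, fixed. Origin at the centre of its underside, x along the length
- small_stone: the smaller oilstone, 100 x 40 x 20 mm, lying in the pocket of small_box, 11 mm proud; leave it. Origin at the centre of its underside
- honing_guide: bystander: aluminium honing guide on its roller, 36 x 88 x 33 mm, loose. Origin under its centre
- oil_bottle: bystander: amber oil bottle, 42 mm across, 95 mm high, loose. Origin under its centre
- chisel: bystander: chisel lying flat, 240 mm long, 25 mm high, loose. Origin on the bench at the ferrule; the handle reaches 108 mm to -x, the blade 130 mm to +x
- try_square: bystander: try square lying flat, stock 20 x 110 x 18 mm, loose. Origin under the middle of the stock; the blade, 42 mm wide, reaches 160 mm to +x, centred 34 mm to +y
- sanding_block: bystander: cork sanding block in paper, 110 x 64 x 38 mm, loose. Origin under its centre
- mallet: bystander: wooden mallet lying down, head 70 x 130 x 70 mm, loose. Origin under the head's centre; the handle reaches 240 mm to -x
- pencil: bystander: flat carpenter's pencil, 177 x 14 x 8 mm, loose. Origin under its centre
There are look-alikes about, which are no part of the job. What is shaped like the big_stone but blue, green or turquoise is not meant.

How it is judged (in metres and radians):
On the way, in this order (a step that is already met when the one before it is completed fails the run):
1. the larger oilstone is lifted out of its pocket, clear of the box (z of big_stone_center in the frame of big_box above 0.05 m), for 0.1 s.
2. it is set down on the bench, off the box, and let go (contact force between big_stone and big_box below 0.1 N and contact force between big_stone and the fingers below 0.1 N and height (world z) of big_stone_center below 0.075 m and linear speed of big_stone below 0.03 m/s), for 0.2 s.
At the end, for the whole second after the job is handed in: The larger oilstone lies at rest in the pocket of its own box, lighter face up (the face that was underneath), fully home: its centre within 4 mm of the pocket's middle and no more than 2 mm higher than when it started, level within 4 degrees, its length along the box (angle between big_stone's own z axis and vertical above 3.07 rad and z of big_stone_center in the frame of big_box between 0.023 and 0.0275 m and horizontal distance between big_stone_center and big_box below 0.004 m and angle between the x axis of big_stone and the x axis of big_box, either way round below 0.06 rad and linear speed of big_stone below 0.02 m/s); the robot touches nothing.
It fails at once if the larger oilstone is dropped or topples: out of the fingers it moves faster than 0.5 m/s (contact force between big_stone and the fingers below 0.05 N and linear speed of big_stone above 0.5 m/s).
It fails at once if the smaller oilstone is moved by more than 10 mm (distance of small_stone from where it was at the start of the episode above 0.01 m).
It fails at once if a bystander is moved by more than 20 mm (distance of any of honing_guide, oil_bottle, chisel, try_square, sanding_block, mallet, pencil from where it was at the start of the episode above 0.02 m).
It also fails if it takes over 61 s, if anything falls off the work surface, if the arm or the gripper's body presses on something with over 40 N, if the wrist force passes 120 N, or if a joint passes its speed limit or range.

## Robot

A 6-joint arm with a two-finger parallel gripper is mounted at the origin on the work surface. World frame = base frame: x ahead of the robot, y to its left, z up, the work surface at z = 0. Lengths are in mm, angles in rad, forces in N, time in s.
With the tool pointing down it reaches from about 300 to 775 mm from the base axis. Payload 14.6 kg.
Tool frame: the origin (TCP) lies at the very end of the fingers, on their centre line; the grasp point (between the pads) lies 19 mm behind it; z points along the fingers, y is the line along which they close (so a half turn about z gives the same grasp; the last joint's range is limited). The gripper opens to 94 mm and grips with 3 to 60 N. Pads are 16 mm wide; open, the fingers measure 119 mm over their backs; the gripper's body (75 mm by 177 mm) begins 78 mm behind the grasp point.
Start: joints at [-1.202, 0.3, 1.521, -0, 1.321, -0.067], TCP at [232.167, -498.586, 183.746] pointing down, gripper open.
Joint ranges: [-3.03, 3.03], [-0.79, 2.21], [0.23, 2.52], [-1.04, 4.18], [0, 3.07], [-2.55, 2.55]. Speed limits (rad/s): [2.22, 2.22, 2.57, 3.14, 3.14, 3.14].

## Interface

Orientations are given as [roll, pitch, yaw] about the fixed x, y, z axes, in that order (R = Rz(yaw) Ry(pitch) Rx(roll)).
In Python, from cell import manip, camera, get_calibration gives the robot as it stands.
- The arm moves only by the tool arm_command, never from a script. Its argument "targets" is a list of rows, each an object of numbers: "hand": the opening, from -1 (shut) to 1 (fully open), so that 0 is half open; "x", "y", "z": the shift along the tool's x, y, z in m; "yaw": the turn about the tool's z in rad. In form: [{"hand": .., "x": .., "y": .., "z": .., "yaw": ..}, ...]. A call has 1 to 10 rows; each row shifts and turns the commanded pose from where the row before left it, along the tool's axes as they then stand; what a row does not reach is not made up. A row lasts 1/10 s, in which the tool goes at most 50 mm and 8.59 degrees, less where a joint would pass 70% of its speed; a pose out of reach is approached as far as the arm can. A call is refused whole if a number of a shift passes 0.05 or a number of a turn 0.15, either way. A call with a gripper value outside its range is refused whole. The fingers move at their own pace and stop on an object; "newtons" is the grip in N (left out, the last holds). Time passes only in rows, so rows that do not move let the fingers close. It gives the time, the measured TCP pose, the force, the opening and the grip force at its end, in the units of the state.
- manip.read_state(): the state, without advancing time (a new reading comes with each control period).
- camera(name): name is "scene" or "top" or "wrist"; returns the picture (420x560x3 uint8, red, green, blue); there is no depth.
- get_calibration(name): a dict with "K" (3x3 intrinsics, pixels), "cam_to_world" (4x4, takes a point from camera to world coordinates). Camera axes: x right, y up, looking along -z (the intrinsics and any distortion apply to the point x, -y, -z); pixel columns grow to the right and rows downward; lengths in mm; the calibration is good to about 2 mm. The wrist camera is an equidistant fisheye: a pixel r from the principal point sees the ray r / f radians off the axis. A picture is of the moment at which its call begins: read the wrist's pose just before it. get_calibration takes no time and is no camera call; for the wrist camera it gives the pose at the moment of the call.
- manip.sign_off(): hands the job in; it is judged then, once.
The state is a dict: "clock": time; "joints": joint angles; "qd": joint speeds; "effort": joint torques, N m; "eef_pos": TCP position; "eef_rot": TCP orientation; "wrist_force": force on the tool from outside, world axes, zero at the start; "moment": the same for the moment, N m; "finger_gap": finger opening in mm; "finger_force": force on a finger pad.
Only numpy, scipy, OpenCV 4.12 (cv2) and the standard library are available. Lean on these libraries where they do the work, as an engineer would, in place of code of your own. Each camera call takes 0.05 s, during which the arm holds its last target. There are 200 camera calls.

## Working session

There is one attempt and no reset: what is moved stays moved. The work goes in short steps, Python scripts to look and compute and a tool call to move; the robot and the scene stay as the last step left them, time stands still between calls to the robot, and variables do not carry over. Pictures are saved under pics/ and viewed, at most 10 in all, crops included, and the job is handed in when it is done.

Besides the shell and the picture viewer there is one more tool, called after "Call:" by a JSON object that holds its "api" and its "payload". arm_command: Moves the arm, as the interface text tells. Its arguments: {"type":"object","properties":{"targets":{"type":"array"},"newtons":{"type":"number"}},"required":["targets"]}

```bash
mkdir -p pics; ls; python3 - <<'E'
from cell import manip,camera,get_calibration
import cv2,numpy as np
s=manip.read_state();print(s)
for n in("scene","top","wrist"):
    c=get_calibration(n);print(n,np.array(c["K"]).round(1).tolist(),np.array(c["cam_to_world"]).round(3).tolist(),[k for k in c])
ims=[camera(n) for n in("top","scene")]
for n,i in zip(("top","scene"),ims): cv2.imwrite(f"pics/{n}0.png",i[:,:,::-1])
E
```

```text
pics
{'clock': 0.0, 'joints': array([-1.20159883e+00,  3.00485458e-01,  1.52159178e+00,  6.19942593e-06,
        1.32069168e+00, -6.65727049e-02]), 'qd': array([-5.80058206e-04, -2.99529438e-04,  7.65066851e-05,  2.58243566e-04,
       -1.64133314e-03, -7.09760089e-04]), 'effort': array([ 5.67453590e-04, -5.31803262e+01, -3.52734876e+01,  7.08857970e-02,
        2.44101678e-02, -9.31749014e-05]), 'eef_pos': array([ 232.06710573, -498.32201718,  183.17394425]), 'eef_rot': array([-3.14041940e+00, -8.42404980e-05,  4.35768609e-01]), 'wrist_force': array([ 0.34675773, -0.29410771, -0.31181948]), 'moment': array([-0.00815282, -0.05065929,  0.04362268]), 'finger_force': 0.0, 'finger_gap': 94.03185853984272}
scene [[382.6, 0.0, 276.7], [0.0, 382.6, 212.7], [0.0, 0.0, 1.0]] [[0.153, -0.712, 0.685, 1277.974], [0.988, 0.116, -0.1, -85.345], [-0.009, 0.693, 0.721, 837.381], [0.0, 0.0, 0.0, 1.0]] ['K', 'cam_to_world']
top [[431.6, 0.0, 286.7], [0.0, 431.6, 203.4], [0.0, 0.0, 1.0]] [[0.0, 0.996, -0.093, 419.553], [-1.0, -0.0, -0.008, 6.64], [-0.009, 0.093, 0.996, 1109.939], [0.0, 0.0, 0.0, 1.0]] ['K', 'cam_to_world']
wrist [[325.2, 0.0, 279.3], [0.0, 325.2, 213.3], [0.0, 0.0, 1.0]] [[0.422, 0.869, 0.257, 307.347], [-0.907, 0.405, 0.119, -462.807], [-0.0, -0.283, 0.959, 383.045], [0.0, 0.0, 0.0, 1.0]] ['K', 'cam_to_world']
```

View pics/top0.png

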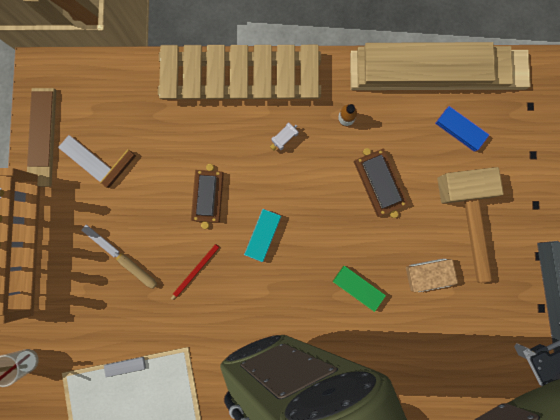

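View pics/scene0.png

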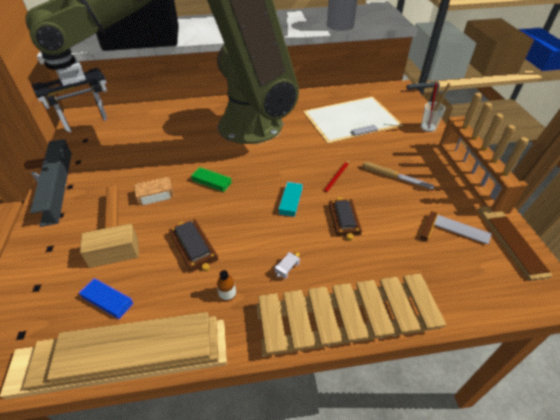

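The top view shows the big box and its dark stone at about (381,183), and the small box at (207,195). The blue, green and turquoise look-alikes are at (462,129), (360,288) and (263,236). Bench is free around (318,200). The scene view agrees.

```bash
cat > h.py <<'E'
from cell import manip,camera,get_calibration
import cv2,numpy as np
def ray(n,uv,z,c=None):
    c=c or get_calibration(n);K=np.array(c["K"]);T=np.array(c["cam_to_world"])
    uv=np.atleast_2d(uv).astype(float);a=(uv-K[:2,2])/[K[0,0],K[1,1]]
    if n=="wrist":
        r=np.linalg.norm(a,axis=1);d=np.c_[a*(np.sin(r)/np.maximum(r,1e-9))[:,None],np.cos(r)]
    else: d=np.c_[a,np.ones(len(a))]
    d=(d*[1,-1,-1])@T[:3,:3].T;o=T[:3,3]
    return o+d*((z-o[2])/d[:,2])[:,None]
def rect(m,n,z,c,near=None,amin=200):
    "largest (or nearest to pixel) blob of mask -> centre, sizes, long-axis angle in world at height z"
    cs=[k for k in cv2.findContours(m.astype(np.uint8),cv2.RETR_EXTERNAL,cv2.CHAIN_APPROX_NONE)[0] if cv2.contourArea(k)>amin]
    k=min(cs,key=lambda k:-cv2.pointPolygonTest(k,near,True)) if near else max(cs,key=cv2.contourArea)
    p=ray(n,k[:,0,:],z,c)[:,:2].astype(np.float32)
    r=cv2.minAreaRect(p);b=cv2.boxPoints(r);e=[b[1]-b[0],b[2]-b[1]]
    l=max(e,key=np.linalg.norm);a=np.degrees(np.arctan2(l[1],l[0]))
    return np.array(r[0]),sorted(r[1]),(a+90)%180-90,k
E
python3 - <<'E'
from h import *
im=cv2.imread("pics/top0.png");hsv=cv2.cvtColor(im,cv2.COLOR_BGR2HSV)
c=get_calibration("top")
print(hsv[183,381],hsv[160,366],hsv[183,340])
m=(hsv[...,1]<70)&(hsv[...,2]<120)
r=rect(m,"top",38,c,(381.,183.),50);print("stone",r[:3])
m=(hsv[...,2]<125)
r=rect(m,"top",24,c,(381.,183.),50);print("box",r[:3])
for n,uv in dict(turq=(263,236),green=(360,288),guide=(285,137),bottle=(347,117),mallet=(470,185),smallbox=(207,195),flipmid=(318,200)).items(): print(n,ray("top",uv,15,c)[0].round())
cv2.imwrite("pics/crop.png",cv2.resize(im[90:320,220:500],None,fx=2.6,fy=2.6,interpolation=cv2.INTER_CUBIC))
E
```

```text
[135   6  80] [ 12 131  76] [ 15 150 155]
stone (array([ 575.57647705, -221.47491455]), [55.37119674682617, 125.85874938964844], np.float32(22.407822))
box (array([ 569.32897949, -229.79444885]), [96.80044555664062, 186.24652099609375], np.float32(22.36174))
turq [439.  76.  15.]
green [ 309. -167.   15.]
guide [694.  20.  15.]
bottle [ 746. -140.   15.]
mallet [ 568. -451.   15.]
smallbox [543. 220.  15.]
flipmid [530. -64.  15.]
```

Call:
{"api": "arm_command", "payload": {"targets": [{"yaw":0.045,"x":0.02},{"x":0.045,"y":-0.013},{"x":0.045,"y":-0.014},{"x":0.045,"y":-0.014},{"x":0.045,"y":-0.014},{"x":0.045,"y":-0.014},{"x":0.045,"y":-0.014},{"x":0.045,"y":-0.014},{"x":0.045,"y":-0.014},{"x":0.043,"y":-0.014}]}}

```text
schema error: expected keys hand, x, y, z, yaw
```

Call:
{"api": "arm_command", "payload": {"targets": [{},{},{}]}}

```text
schema error: expected keys hand, x, y, z, yaw
```

```bash
python3 - <<'E'
from h import *
s=manip.read_state();print(s["eef_pos"],s["eef_rot"],s["clock"]);c=get_calibration("wrist");im=camera("wrist")[:,:,::-1].copy();cv2.imwrite("pics/w1.png",im)
E
```

```text
[ 232.06067304 -498.38508619  183.25709005] [-3.14060112e+00 -4.50874329e-05  4.35788686e-01] 0.1
```

View pics/w1.png

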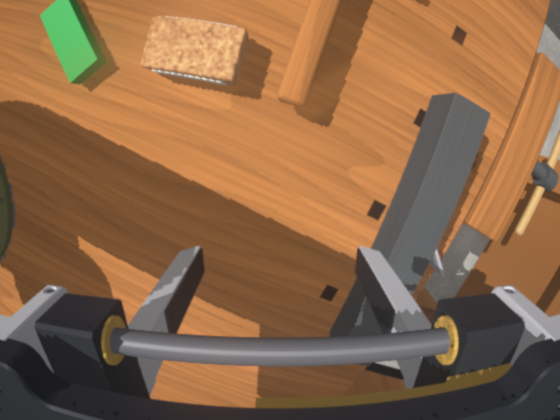

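The arm did not move, because every row needs all five keys. The wrist view shows the fingertips at (200,250) and (360,250), with tool +x upward, so I'll stop about 80 mm short of the stone to look.

Call:
{"api": "arm_command", "payload": {"targets": [{"hand":1,"x":0.01,"y":0,"z":0,"yaw":0.045},{"hand":1,"x":0.03,"y":-0.01,"z":0,"yaw":0},{"hand":1,"x":0.04,"y":-0.015,"z":0,"yaw":0},{"hand":1,"x":0.04,"y":-0.016,"z":0,"yaw":0},{"hand":1,"x":0.04,"y":-0.016,"z":0,"yaw":0},{"hand":1,"x":0.04,"y":-0.016,"z":0,"yaw":0},{"hand":1,"x":0.04,"y":-0.016,"z":0,"yaw":0},{"hand":1,"x":0.04,"y":-0.016,"z":0,"yaw":0},{"hand":1,"x":0.035,"y":-0.012,"z":0,"yaw":0},{"hand":1,"x":0.018,"y":-0.008,"z":0,"yaw":0}]}}

```text
clock: 1.15
eef_pos: [493.9, -253.6, 183.4]
eef_rot: [-3.141, 0.0, 0.393]
wrist_force: [0.6, -0.5, -0.2]
finger_gap: 94.2
finger_force: 0.0
```

Call:
{"api": "arm_command", "payload": {"targets": [{"hand":1,"x":0,"y":0,"z":0,"yaw":0},{"hand":1,"x":0,"y":0,"z":0,"yaw":0}]}}

```text
clock: 1.35
eef_pos: [492.0, -255.9, 183.5]
eef_rot: [-3.141, 0.0, 0.391]
wrist_force: [0.1, 0.1, 0.4]
finger_gap: 94.3
finger_force: 0.0
```

```bash
python3 - <<'E'
from h import *
s=manip.read_state();print(s["eef_pos"],s["eef_rot"],s["clock"]);c=get_calibration("wrist");print(np.array(c["cam_to_world"]).round(2).tolist());im=camera("wrist")[:,:,::-1].copy();cv2.imwrite("pics/w2.png",im)
E
```

```text
[ 491.9727197  -255.85754773  183.47241761] [-3.14126668e+00  4.61452160e-04  3.91415255e-01] 1.35
[[0.38, 0.89, 0.26, 568.76], [-0.92, 0.37, 0.11, -223.52], [0.0, -0.28, 0.96, 383.28], [0.0, 0.0, 0.0, 1.0]]
```

View pics/w2.png

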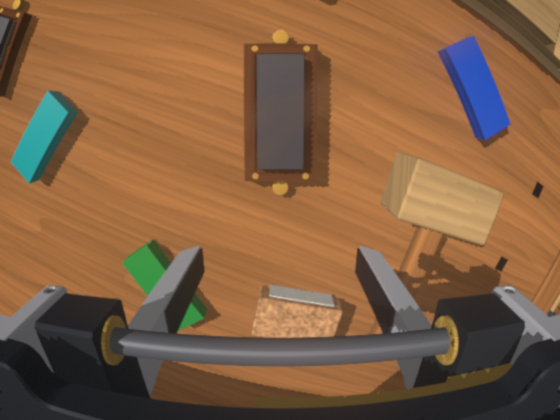

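The big stone is clearly visible at about (280,112), in its box with brass dogs at (280,37) and (280,188). It lies along the tool x axis.

```bash
python3 - <<'E'
from h import *
im=cv2.imread("pics/w2.png");hsv=cv2.cvtColor(im,cv2.COLOR_BGR2HSV);c=get_calibration("wrist")
print(hsv[112,280],hsv[112,250],hsv[60,280])
m=((hsv[...,1]<60)&(hsv[...,2]<130)).astype(np.uint8);m=cv2.morphologyEx(m,cv2.MORPH_OPEN,np.ones((3,3)))
r=rect(m,"wrist",38,c,(280.,112.),50);print("stone",r[:3],cv2.boundingRect(r[3]))
d=cv2.inRange(hsv,(15,120,130),(30,255,255));n,_,st,ce=cv2.connectedComponentsWithStats(d)
P=[ce[i] for i in range(1,n) if st[i,4]>40 and abs(ce[i][0]-280)<15 and ce[i][1]<200];print(P)
p=ray("wrist",np.array(P),14,c);print(p,p.mean(0),np.linalg.norm(p[0]-p[1]))
s=manip.read_state();t=s["eef_pos"];y=s["eef_rot"][2]
for q in (r[0],p.mean(0)[:2]):
    v=q-t[:2];print("tool x,y",v@[np.cos(y),np.sin(y)],v@[np.sin(y),-np.cos(y)])
E
```

```text
[ 8 41 94] [ 11 144 113] [ 7 24 94]
stone (array([ 577.79754639, -221.0954895 ]), [48.93671798706055, 122.72539520263672], np.float32(22.478073)) (257, 54, 47, 115)
[array([279.98139535,  36.50232558]), array([279.4973262 , 188.23529412])]
[[ 658.2353573  -188.05076673   14.        ]
 [ 495.58719362 -254.39094246   14.        ]] [ 576.91127546 -221.2208546    14.        ] 175.65717766358034
tool x,y 93.04109508789092 0.20016779633796927
tool x,y 92.17379750849305 -0.021163333956974364
```

Call:
{"api": "arm_command", "payload": {"targets": [{"hand":1,"x":0.03,"y":0,"z":0,"yaw":0},{"hand":1,"x":0.04,"y":0,"z":0.02,"yaw":0},{"hand":1,"x":0.0225,"y":0,"z":0.03,"yaw":0},{"hand":1,"x":0,"y":0,"z":0.035,"yaw":0},{"hand":1,"x":0,"y":0,"z":0.03,"yaw":0},{"hand":1,"x":0,"y":0,"z":0.02,"yaw":0},{"hand":1,"x":0,"y":0,"z":0.013,"yaw":0},{"hand":1,"x":0,"y":0,"z":0.007,"yaw":0},{"hand":1,"x":0,"y":0,"z":0,"yaw":0},{"hand":1,"x":0,"y":0,"z":0,"yaw":0}]}}

```text
clock: 2.4
eef_pos: [578.2, -221.0, 29.8]
eef_rot: [3.141, -0.001, 0.391]
wrist_force: [-0.1, -0.1, 0.2]
finger_gap: 94.2
finger_force: 0.0
```

Call:
{"api": "arm_command", "payload": {"targets": [{"hand":1,"x":0,"y":0,"z":0.0015,"yaw":0},{"hand":0.2,"x":0,"y":0,"z":0.0005,"yaw":0},{"hand":-0.2,"x":0,"y":0,"z":0,"yaw":0},{"hand":-0.2,"x":0,"y":0,"z":0,"yaw":0},{"hand":-0.2,"x":0,"y":0,"z":0,"yaw":0},{"hand":-0.2,"x":0,"y":0,"z":0,"yaw":0},{"hand":-0.2,"x":0,"y":0,"z":0,"yaw":0},{"hand":-0.2,"x":0,"y":0,"z":0,"yaw":0}], "newtons": 40}}

```text
clock: 3.2
eef_pos: [577.8, -220.5, 26.7]
eef_rot: [-3.142, 0.0, 0.391]
wrist_force: [0.4, -0.5, -0.3]
finger_gap: 41.6
finger_force: 0.0
```

```bash
python3 - <<'E'
from h import *
a=camera("wrist")[:,:,::-1];b=camera("scene")[150:290,110:300,::-1]
s=manip.read_state();print(s)
cv2.imwrite("pics/w3.png",np.hstack([cv2.resize(a,(400,300)),cv2.resize(b,(400,300))]))
E
```

```text
{'clock': 3.3, 'joints': array([-4.23846448e-01,  6.11609495e-01,  1.45649000e+00,  1.87648089e-05,
        1.07351632e+00,  7.56173892e-01]), 'qd': array([ 0.00108201, -0.0003672 , -0.00021804,  0.00140726, -0.00068028,
        0.00029119]), 'effort': array([ 3.81431028e-04, -6.59460139e+01, -3.12098873e+01,  5.72251983e-02,
       -3.87428293e-02,  1.28563265e-04]), 'eef_pos': array([ 577.77438788, -220.53008466,   26.73918294]), 'eef_rot': array([-3.14156448e+00,  3.89908644e-06,  3.90767035e-01]), 'wrist_force': array([-0.06507372, -0.29482097,  0.60227951]), 'moment': array([ 0.02388249, -0.03692157, -0.00263379]), 'finger_force': 0.0, 'finger_gap': 38.169674565148284}
```

View pics/w3.png

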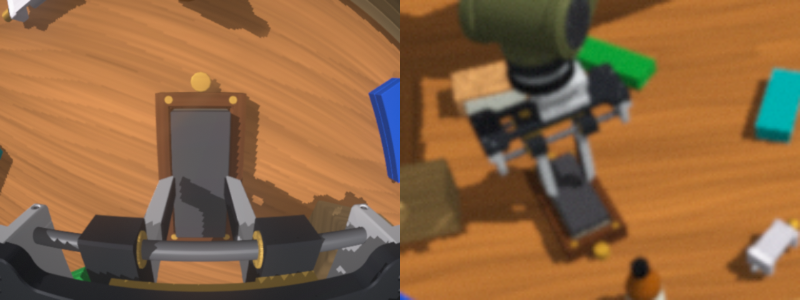

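The fingers are at 38 mm with no force, and the left (wrist) half shows them narrower than the stone and shadowing its top. So the real fingertips sit higher than the reported TCP. I'll touch the stone top gently to find by how much.

Call:
{"api": "arm_command", "payload": {"targets": [{"hand":-0.2,"x":0,"y":0,"z":0.001,"yaw":0},{"hand":-0.2,"x":0,"y":0,"z":0.001,"yaw":0},{"hand":-0.2,"x":0,"y":0,"z":0,"yaw":0}]}}

```text
clock: 3.6
eef_pos: [577.7, -220.5, 24.5]
eef_rot: [-3.141, 0.0, 0.391]
wrist_force: [0.5, 1.3, 0.0]
finger_gap: 37.9
finger_force: 0.0
```

Call:
{"api": "arm_command", "payload": {"targets": [{"hand":-0.2,"x":0,"y":0,"z":0.001,"yaw":0},{"hand":-0.2,"x":0,"y":0,"z":0.0005,"yaw":0},{"hand":-0.2,"x":0,"y":0,"z":0,"yaw":0}]}}

```text
clock: 3.9
eef_pos: [577.7, -220.5, 23.1]
eef_rot: [-3.141, 0.0, 0.391]
wrist_force: [0.8, 0.2, -0.3]
finger_gap: 37.5
finger_force: 0.0
```

Call:
{"api": "arm_command", "payload": {"targets": [{"hand":-0.2,"x":0,"y":0,"z":0.001,"yaw":0},{"hand":-0.2,"x":0,"y":0,"z":0.001,"yaw":0},{"hand":-0.2,"x":0,"y":0,"z":0,"yaw":0}]}}

```text
clock: 4.2
eef_pos: [577.7, -220.4, 21.1]
eef_rot: [-3.141, 0.0, 0.391]
wrist_force: [-0.0, 0.6, -0.7]
finger_gap: 37.8
finger_force: 0.0
```

```bash
python3 - <<'E'
from h import *
a=camera("wrist")[120:380,130:430,::-1]
cv2.imwrite("pics/w4.png",cv2.resize(a,None,fx=2.3,fy=2.3,interpolation=cv2.INTER_CUBIC))
E
```

```text
(no output)
```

View pics/w4.png

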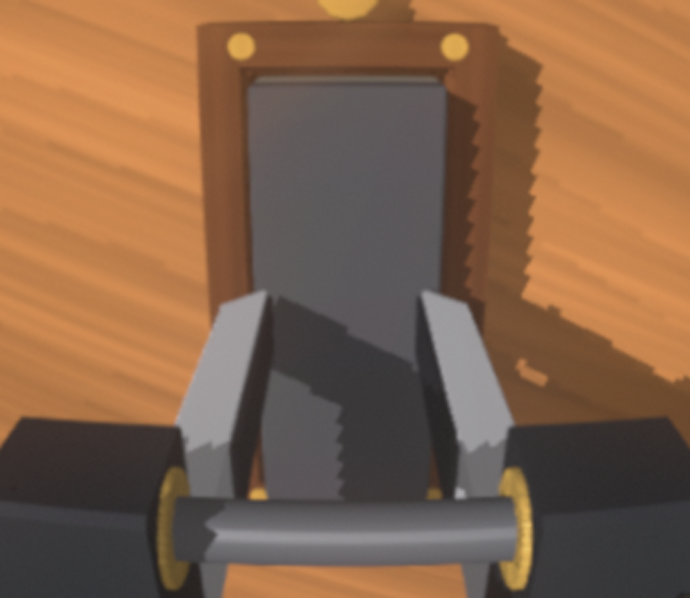

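The tips' inner edges are about 66 px apart for a 38 mm gap, while the stone is about 81 px across for 50 mm. So the fingers really end 15 to 28 mm above the reported TCP. I'll keep feeling downward.

Call:
{"api": "arm_command", "payload": {"targets": [{"hand":-0.2,"x":0,"y":0,"z":0.001,"yaw":0},{"hand":-0.2,"x":0,"y":0,"z":0.001,"yaw":0},{"hand":-0.2,"x":0,"y":0,"z":0.001,"yaw":0},{"hand":-0.2,"x":0,"y":0,"z":0,"yaw":0}]}}

```text
clock: 4.65
eef_pos: [577.7, -220.5, 18.0]
eef_rot: [-3.141, 0.0, 0.391]
wrist_force: [0.0, -0.1, 0.3]
finger_gap: 37.6
finger_force: 0.0
```

Call:
{"api": "arm_command", "payload": {"targets": [{"hand":-0.2,"x":0,"y":0,"z":0.001,"yaw":0},{"hand":-0.2,"x":0,"y":0,"z":0.001,"yaw":0},{"hand":-0.2,"x":0,"y":0,"z":0,"yaw":0}]}}

```text
clock: 4.95
eef_pos: [577.8, -220.6, 16.6]
eef_rot: [3.141, -0.0, 0.391]
wrist_force: [-2.2, 1.1, 3.8]
finger_gap: 37.7
finger_force: 2.2
```

Contact came at reported z of about 17 with the stone top at 38, so true tip height is reported z plus 21. I'll raise, open, go to reported 5.5 and grip.

Call:
{"api": "arm_command", "payload": {"targets": [{"hand":0.2,"x":0,"y":0,"z":-0.005,"yaw":0},{"hand":0.4,"x":0,"y":0,"z":0,"yaw":0},{"hand":0.4,"x":0,"y":0,"z":0,"yaw":0},{"hand":0.4,"x":0,"y":0,"z":0,"yaw":0},{"hand":0.4,"x":0,"y":0,"z":0.006,"yaw":0},{"hand":0.4,"x":0,"y":0,"z":0.006,"yaw":0},{"hand":0.4,"x":0,"y":0,"z":0.003,"yaw":0},{"hand":0.4,"x":0,"y":0,"z":0,"yaw":0}]}}

```text
clock: 5.75
eef_pos: [577.4, -220.3, 5.4]
eef_rot: [-3.141, 0.001, 0.391]
wrist_force: [-0.4, 0.1, 0.7]
finger_gap: 65.9
finger_force: 0.0
```

Call:
{"api": "arm_command", "payload": {"targets": [{"hand":-0.2,"x":0,"y":0,"z":0,"yaw":0},{"hand":-0.2,"x":0,"y":0,"z":0,"yaw":0},{"hand":-0.2,"x":0,"y":0,"z":0,"yaw":0},{"hand":-0.2,"x":0,"y":0,"z":0,"yaw":0},{"hand":-0.2,"x":0,"y":0,"z":0,"yaw":0},{"hand":-0.2,"x":0,"y":0,"z":0,"yaw":0}], "newtons": 40}}

```text
clock: 6.35
eef_pos: [577.9, -220.6, 6.4]
eef_rot: [3.141, -0.0, 0.391]
wrist_force: [-0.4, -0.3, 0.4]
finger_gap: 49.5
finger_force: 40.0
```

Call:
{"api": "arm_command", "payload": {"targets": [{"hand":-0.2,"x":0,"y":0,"z":-0.003,"yaw":0},{"hand":-0.2,"x":0,"y":0,"z":-0.005,"yaw":0},{"hand":-0.2,"x":0,"y":0,"z":-0.01,"yaw":0},{"hand":-0.2,"x":0,"y":0,"z":-0.015,"yaw":0},{"hand":-0.2,"x":0,"y":0,"z":-0.015,"yaw":0},{"hand":-0.2,"x":0,"y":0,"z":-0.01,"yaw":0},{"hand":-0.2,"x":0,"y":0,"z":-0.002,"yaw":0},{"hand":-0.2,"x":0,"y":0,"z":0,"yaw":0},{"hand":-0.2,"x":0,"y":0,"z":0,"yaw":0}]}}

```text
clock: 7.25
eef_pos: [577.5, -220.4, 65.7]
eef_rot: [-3.141, 0.001, 0.391]
wrist_force: [0.7, -0.2, -4.5]
finger_gap: 49.6
finger_force: 40.0
```

```bash
cat >> h.py <<'E'
def stone_in_hand(light=False,name="hand"):
    s=manip.read_state();c=get_calibration("wrist");im=camera("wrist")[:,:,::-1].copy();cv2.imwrite(f"pics/{name}.png",im);return s,c,im
E
python3 - <<'E'
from h import *
s,c,im=stone_in_hand(name="lift1");print(s["eef_pos"],s["finger_gap"],s["wrist_force"])
h=cv2.cvtColor(im,cv2.COLOR_BGR2HSV);print(h[80:260:6,279].tolist())
E
```

```text
[ 577.46827701 -220.38385203   65.6568706 ] 49.610546464244706 [ 0.65101582 -0.24159115 -4.45746521]
[[14, 155, 194], [14, 156, 200], [13, 155, 203], [14, 154, 208], [18, 159, 224], [18, 159, 224], [18, 160, 220], [18, 161, 216], [13, 149, 130], [12, 150, 133], [12, 147, 134], [12, 138, 100], [11, 146, 129], [12, 47, 93], [176, 18, 98], [175, 16, 97], [170, 16, 96], [170, 16, 96], [170, 8, 94], [173, 11, 94], [0, 8, 94], [170, 8, 93], [165, 5, 93], [165, 5, 93], [165, 5, 93], [165, 5, 93], [160, 8, 92], [160, 8, 93], [160, 8, 92], [156, 14, 91]]
```

View pics/lift1.png

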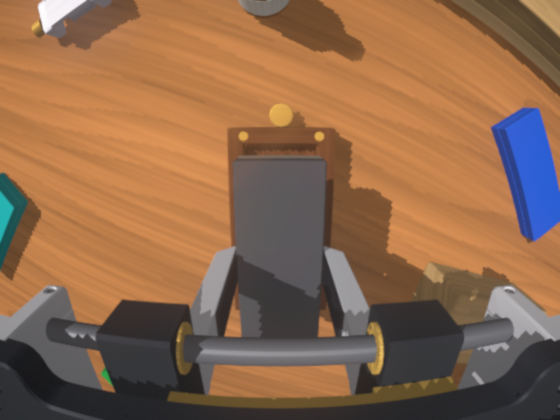

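The stone is held level in the hand, its far end at row ~158, and the box below is empty. Next I carry it to open bench, 72 mm along and 170 mm across.

Call:
{"api": "arm_command", "payload": {"targets": [{"hand":-0.2,"x":0.005,"y":-0.01,"z":0,"yaw":0},{"hand":-0.2,"x":0.01,"y":-0.022,"z":0,"yaw":0},{"hand":-0.2,"x":0.012,"y":-0.03,"z":0,"yaw":0},{"hand":-0.2,"x":0.012,"y":-0.03,"z":0,"yaw":0},{"hand":-0.2,"x":0.012,"y":-0.03,"z":0,"yaw":0},{"hand":-0.2,"x":0.011,"y":-0.024,"z":0,"yaw":0},{"hand":-0.2,"x":0.007,"y":-0.016,"z":0.005,"yaw":0},{"hand":-0.2,"x":0.003,"y":-0.008,"z":0.015,"yaw":0},{"hand":-0.2,"x":0,"y":0,"z":0.02,"yaw":0},{"hand":-0.2,"x":0,"y":0,"z":0.015,"yaw":0}]}}

```text
clock: 8.3
eef_pos: [579.0, -35.4, 9.6]
eef_rot: [-3.141, 0.001, 0.391]
wrist_force: [0.7, -0.1, -3.4]
finger_gap: 49.3
finger_force: 40.0
```

Call:
{"api": "arm_command", "payload": {"targets": [{"hand":-0.2,"x":0,"y":0,"z":0.007,"yaw":0},{"hand":-0.2,"x":0,"y":0,"z":0.004,"yaw":0},{"hand":-0.2,"x":0,"y":0,"z":0.003,"yaw":0},{"hand":-0.2,"x":0,"y":0,"z":0.001,"yaw":0},{"hand":-0.2,"x":0,"y":0,"z":0,"yaw":0}]}}

```text
clock: 8.8
eef_pos: [579.8, -36.0, -3.4]
eef_rot: [3.141, -0.0, 0.391]
wrist_force: [0.2, -0.3, -3.9]
finger_gap: 49.4
finger_force: 40.0
```

Call:
{"api": "arm_command", "payload": {"targets": [{"hand":-0.2,"x":0,"y":0,"z":0.001,"yaw":0},{"hand":-0.2,"x":0,"y":0,"z":0.001,"yaw":0},{"hand":-0.2,"x":0,"y":0,"z":0.0005,"yaw":0},{"hand":-0.2,"x":0,"y":0,"z":0,"yaw":0}]}}

```text
clock: 9.2
eef_pos: [579.6, -35.9, -6.3]
eef_rot: [-3.142, 0.0, 0.391]
wrist_force: [-0.1, 0.2, -3.4]
finger_gap: 49.6
finger_force: 40.0
```

Call:
{"api": "arm_command", "payload": {"targets": [{"hand":-0.2,"x":0,"y":0,"z":0.0005,"yaw":0},{"hand":-0.2,"x":0,"y":0,"z":0.0005,"yaw":0},{"hand":-0.2,"x":0,"y":0,"z":0,"yaw":0}]}}

```text
clock: 9.5
eef_pos: [579.7, -35.9, -6.6]
eef_rot: [3.141, -0.0, 0.391]
wrist_force: [-3.8, 0.4, 6.0]
finger_gap: 49.5
finger_force: 40.0
```

Call:
{"api": "arm_command", "payload": {"targets": [{"hand":0.1,"x":0,"y":0,"z":0,"yaw":0},{"hand":0.4,"x":0,"y":0,"z":0,"yaw":0},{"hand":0.4,"x":0,"y":0,"z":0,"yaw":0},{"hand":0.4,"x":0,"y":0,"z":0,"yaw":0},{"hand":0.4,"x":0,"y":0,"z":0,"yaw":0},{"hand":0.4,"x":0,"y":0,"z":0,"yaw":0}]}}

```text
clock: 10.1
eef_pos: [579.6, -35.9, -7.3]
eef_rot: [3.142, -0.0, 0.391]
wrist_force: [-0.3, -0.1, 0.6]
finger_gap: 65.8
finger_force: 0.0
```

```bash
cat >> h.py <<'E'
def far_end(im,s,c,ztop,dark=True):
    "tool-x of the far upper edge of the stone and its lateral middle, from the wrist view"
    g=cv2.cvtColor(im,cv2.COLOR_BGR2HSV)
    m=((g[...,1]<75)).astype(np.uint8);m[:60]=0;m[235:]=0;m[:,:200]=0;m[:,360:]=0
    m=cv2.morphologyEx(m,cv2.MORPH_OPEN,np.ones((5,5)))
    cs=max(cv2.findContours(m,cv2.RETR_EXTERNAL,cv2.CHAIN_APPROX_NONE)[0],key=cv2.contourArea)
    x,y,w,h=cv2.boundingRect(cs);row=np.median([np.flatnonzero(m[:,k])[0] for k in range(x+w//4,x+3*w//4)])
    p=ray("wrist",[(x+w/2,row)],ztop,c)[0]-s["eef_pos"];a=s["eef_rot"][2]
    return (x,y,w,h),row,p[:2]@[np.cos(a),np.sin(a)],p[:2]@[np.sin(a),-np.cos(a)]
E
python3 - <<'E'
from h import *
from scipy.spatial.transform import Rotation as R
s,c,im=stone_in_hand(name="down1");print(s["eef_pos"],s["finger_gap"])
print(far_end(im,s,c,25))
# lift1: shift calibration by the pose difference
im1=cv2.imread("pics/lift1.png");p=np.array([577.47,-220.38,65.66])
c1=dict(c);T=np.array(c["cam_to_world"]).copy();T[:3,3]+=p-s["eef_pos"];c1["cam_to_world"]=T
s1=dict(s);s1["eef_pos"]=p
print(far_end(im1,s1,c1,97.5))
E
```

```text
[579.61975539 -35.90483428  -7.28731795] 65.79667473166894
((233, 157, 93, 78), np.float64(157.0), np.float64(64.001395307854), np.float64(-0.46634077002506674))
((233, 156, 93, 79), np.float64(156.0), np.float64(64.4734047453447), np.float64(-0.4658177248337796))
```

Step 2 is done: the stone lies flat on the bench and is released, with its far end at +64 mm along tool x. The tool can't tilt, so I'll pivot the stone end over end between lightly closed pads, with its near edge staying on the bench. First I grip it 8 mm from the far end.

Call:
{"api": "arm_command", "payload": {"targets": [{"hand":0.4,"x":0.016,"y":0,"z":0,"yaw":0},{"hand":0.4,"x":0.02,"y":0,"z":0,"yaw":0},{"hand":0.4,"x":0.02,"y":0,"z":0.002,"yaw":0},{"hand":0.4,"x":0,"y":0,"z":0.004,"yaw":0},{"hand":0.4,"x":0,"y":0,"z":0.003,"yaw":0},{"hand":-0.2,"x":0,"y":0,"z":0,"yaw":0},{"hand":-0.2,"x":0,"y":0,"z":0,"yaw":0},{"hand":-0.2,"x":0,"y":0,"z":0,"yaw":0},{"hand":-0.2,"x":0,"y":0,"z":0,"yaw":0},{"hand":-0.2,"x":0,"y":0,"z":0,"yaw":0}], "newtons": 8}}

```text
clock: 11.15
eef_pos: [631.2, -14.7, -16.1]
eef_rot: [-3.142, 0.0, 0.391]
wrist_force: [-1.9, -1.3, 1.8]
finger_gap: 50.1
finger_force: 8.0
```

Call:
{"api": "arm_command", "payload": {"targets": [{"hand":-0.2,"x":-0.0013,"y":0,"z":-0.0091,"yaw":0},{"hand":-0.2,"x":-0.002,"y":0,"z":-0.009,"yaw":0},{"hand":-0.2,"x":-0.0028,"y":0,"z":-0.0088,"yaw":0},{"hand":-0.2,"x":-0.0034,"y":0,"z":-0.0086,"yaw":0},{"hand":-0.2,"x":-0.0041,"y":0,"z":-0.0083,"yaw":0},{"hand":-0.2,"x":0,"y":0,"z":0,"yaw":0}]}}

```text
clock: 11.75
eef_pos: [619.1, -20.0, 29.2]
eef_rot: [3.141, -0.002, 0.391]
wrist_force: [1.4, 0.9, 0.1]
finger_gap: 50.0
finger_force: 8.0
```

```bash
python3 - <<'E'
from h import *
s=manip.read_state();print(s["eef_pos"],s["wrist_force"])
a=camera("wrist")[:,:,::-1];b=camera("scene")[110:270,180:370,::-1]
cv2.imwrite("pics/f1.png",np.hstack([cv2.resize(a,(400,300)),cv2.resize(b,(400,337))[:300]]))
E
```

```text
[619.0971293  -20.01704963  29.15891528] [1.37259464 0.92768575 0.07994713]
```

View pics/f1.png

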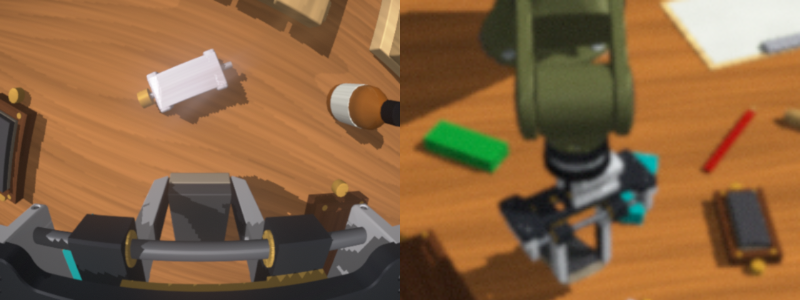

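The stone tilts as planned. The wrist half shows its far end face at about (200,180), turned up between the fingers. Continuing the arc to vertical.

Call:
{"api": "arm_command", "payload": {"targets": [{"hand":-0.2,"x":-0.0047,"y":0,"z":-0.0079,"yaw":0},{"hand":-0.2,"x":-0.0054,"y":0,"z":-0.0075,"yaw":0},{"hand":-0.2,"x":-0.0059,"y":0,"z":-0.0071,"yaw":0},{"hand":-0.2,"x":-0.0065,"y":0,"z":-0.0066,"yaw":0},{"hand":-0.2,"x":-0.007,"y":0,"z":-0.0061,"yaw":0},{"hand":-0.2,"x":0,"y":0,"z":0,"yaw":0}]}}

```text
clock: 12.45
eef_pos: [591.2, -31.4, 63.9]
eef_rot: [3.141, -0.001, 0.39]
wrist_force: [-0.9, -0.3, -1.3]
finger_gap: 49.6
finger_force: 8.0
```

Call:
{"api": "arm_command", "payload": {"targets": [{"hand":-0.2,"x":-0.0074,"y":0,"z":-0.0055,"yaw":0},{"hand":-0.2,"x":-0.0078,"y":0,"z":-0.0049,"yaw":0},{"hand":-0.2,"x":-0.0082,"y":0,"z":-0.0043,"yaw":0},{"hand":-0.2,"x":-0.0085,"y":0,"z":-0.0036,"yaw":0},{"hand":-0.2,"x":-0.0088,"y":0,"z":-0.003,"yaw":0},{"hand":-0.2,"x":0,"y":0,"z":0,"yaw":0}]}}

```text
clock: 13.05
eef_pos: [553.0, -47.0, 84.5]
eef_rot: [3.142, 0.0, 0.39]
wrist_force: [-1.6, -0.0, -2.5]
finger_gap: 49.9
finger_force: 8.0
```

Call:
{"api": "arm_command", "payload": {"targets": [{"hand":-0.2,"x":-0.009,"y":0,"z":-0.0023,"yaw":0},{"hand":-0.2,"x":-0.0091,"y":0,"z":-0.0015,"yaw":0},{"hand":-0.2,"x":-0.0092,"y":0,"z":-0.0008,"yaw":0},{"hand":-0.2,"x":-0.0092,"y":0,"z":0,"yaw":0},{"hand":-0.2,"x":-0.0092,"y":0,"z":0.0006,"yaw":0},{"hand":-0.2,"x":0,"y":0,"z":0,"yaw":0}]}}

```text
clock: 13.65
eef_pos: [510.7, -64.4, 88.2]
eef_rot: [-3.142, 0.0, 0.39]
wrist_force: [-1.1, -0.8, 0.3]
finger_gap: 50.1
finger_force: 8.0
```

```bash
python3 - <<'E'
from h import *
a=camera("wrist")[100:,60:500,::-1];b=camera("top")[120:300,220:400,::-1];cc=camera("scene")[110:270,200:390,::-1]
cv2.imwrite("pics/f2.png",np.hstack([cv2.resize(a,(413,300)),cv2.resize(cc,(380,320))[:300]]))
E
```

```text
(no output)
```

View pics/f2.png

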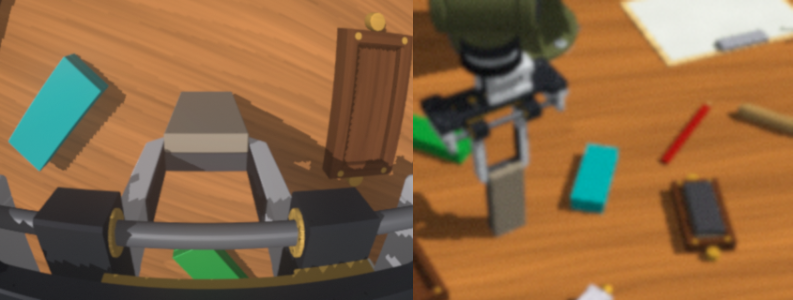

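The left half shows the stone standing upright, its end face at about (205,150) and the lighter face toward +x. The right half confirms it. Next I continue the arc over the second edge, down to flat.

Call:
{"api": "arm_command", "payload": {"targets": [{"hand":-0.2,"x":-0.0092,"y":0,"z":-0.0006,"yaw":0},{"hand":-0.2,"x":-0.0092,"y":0,"z":0.0001,"yaw":0},{"hand":-0.2,"x":-0.0092,"y":0,"z":0.0008,"yaw":0},{"hand":-0.2,"x":-0.0091,"y":0,"z":0.0015,"yaw":0},{"hand":-0.2,"x":-0.009,"y":0,"z":0.0023,"yaw":0},{"hand":-0.2,"x":-0.0088,"y":0,"z":0.003,"yaw":0},{"hand":-0.2,"x":-0.0085,"y":0,"z":0.0036,"yaw":0},{"hand":-0.2,"x":0,"y":0,"z":0,"yaw":0}]}}

```text
clock: 14.6
eef_pos: [452.2, -88.4, 77.7]
eef_rot: [3.141, 0.0, 0.39]
wrist_force: [-2.2, 0.6, 5.6]
finger_gap: 50.2
finger_force: 8.0
```

Call:
{"api": "arm_command", "payload": {"targets": [{"hand":-0.2,"x":-0.0082,"y":0,"z":0.0043,"yaw":0},{"hand":-0.2,"x":-0.0078,"y":0,"z":0.0049,"yaw":0},{"hand":-0.2,"x":-0.0074,"y":0,"z":0.0055,"yaw":0},{"hand":-0.2,"x":-0.007,"y":0,"z":0.0061,"yaw":0},{"hand":-0.2,"x":-0.0065,"y":0,"z":0.0066,"yaw":0},{"hand":-0.2,"x":-0.0059,"y":0,"z":0.0071,"yaw":0},{"hand":-0.2,"x":0,"y":0,"z":0,"yaw":0}]}}

```text
clock: 15.3
eef_pos: [412.5, -104.4, 42.0]
eef_rot: [-3.141, 0.001, 0.39]
wrist_force: [-0.2, 0.7, -2.8]
finger_gap: 49.6
finger_force: 8.0
```

Call:
{"api": "arm_command", "payload": {"targets": [{"hand":-0.2,"x":-0.0054,"y":0,"z":0.0075,"yaw":0},{"hand":-0.2,"x":-0.0047,"y":0,"z":0.0079,"yaw":0},{"hand":-0.2,"x":-0.0041,"y":0,"z":0.0083,"yaw":0},{"hand":-0.2,"x":-0.0034,"y":0,"z":0.0086,"yaw":0},{"hand":-0.2,"x":0,"y":0,"z":0,"yaw":0}]}}

```text
clock: 15.8
eef_pos: [396.7, -110.8, 9.3]
eef_rot: [-3.14, 0.001, 0.39]
wrist_force: [0.1, -0.1, -2.6]
finger_gap: 49.9
finger_force: 8.0
```

Call:
{"api": "arm_command", "payload": {"targets": [{"hand":-0.2,"x":-0.0028,"y":0,"z":0.0088,"yaw":0},{"hand":-0.2,"x":-0.002,"y":0,"z":0.008,"yaw":0},{"hand":-0.2,"x":-0.001,"y":0,"z":0.004,"yaw":0},{"hand":-0.2,"x":0,"y":0,"z":0,"yaw":0}]}}

```text
clock: 16.2
eef_pos: [391.9, -113.0, -10.8]
eef_rot: [-3.141, 0.001, 0.391]
wrist_force: [-0.1, -0.5, -1.9]
finger_gap: 49.8
finger_force: 8.0
```

Call:
{"api": "arm_command", "payload": {"targets": [{"hand":-0.2,"x":0,"y":0,"z":0.002,"yaw":0},{"hand":-0.2,"x":0,"y":0,"z":0.001,"yaw":0},{"hand":-0.2,"x":0,"y":0,"z":0,"yaw":0}]}}

```text
clock: 16.5
eef_pos: [392.3, -113.1, -13.2]
eef_rot: [3.141, -0.0, 0.391]
wrist_force: [0.2, -0.4, -1.0]
finger_gap: 49.9
finger_force: 8.0
```

Call:
{"api": "arm_command", "payload": {"targets": [{"hand":-0.2,"x":0,"y":0,"z":0.001,"yaw":0},{"hand":-0.2,"x":0,"y":0,"z":0.001,"yaw":0},{"hand":-0.2,"x":0,"y":0,"z":0.001,"yaw":0},{"hand":-0.2,"x":0,"y":0,"z":0,"yaw":0}]}}

```text
clock: 16.9
eef_pos: [392.2, -113.1, -16.3]
eef_rot: [-3.142, 0.0, 0.391]
wrist_force: [-0.5, -1.0, -1.9]
finger_gap: 49.7
finger_force: 8.0
```

```bash
python3 - <<'E'
from h import *
s,c,im=stone_in_hand(name="flat");print(s["eef_pos"],s["wrist_force"])
h=cv2.cvtColor(im,cv2.COLOR_BGR2HSV);print(h[20:260:8,279].tolist())
E
```

```text
[ 392.18617773 -113.10496874  -16.34041528] [-0.49181426 -0.96559588 -1.9324741 ]
[[14, 157, 169], [13, 155, 178], [13, 156, 175], [13, 154, 156], [13, 151, 167], [13, 150, 163], [13, 150, 162], [13, 110, 150], [15, 53, 170], [16, 51, 169], [15, 51, 169], [16, 51, 169], [15, 51, 170], [15, 50, 169], [16, 48, 169], [16, 51, 170], [15, 50, 170], [16, 47, 169], [16, 47, 168], [17, 48, 169], [15, 50, 170], [16, 49, 168], [17, 49, 168], [16, 49, 167], [16, 47, 167], [17, 46, 165], [17, 49, 165], [16, 49, 165], [16, 48, 163], [17, 47, 162]]
```

Call:
{"api": "arm_command", "payload": {"targets": [{"hand":-0.2,"x":0,"y":0,"z":0.001,"yaw":0},{"hand":-0.2,"x":0,"y":0,"z":0.001,"yaw":0},{"hand":-0.2,"x":0,"y":0,"z":0,"yaw":0}]}}

```text
clock: 17.25
eef_pos: [392.2, -113.1, -18.4]
eef_rot: [-3.142, 0.0, 0.391]
wrist_force: [0.2, -0.2, -1.1]
finger_gap: 49.8
finger_force: 8.0
```

```bash
python3 - <<'E'
from h import *
s,c,im=stone_in_hand(name="flat2");print(s["eef_pos"],s["wrist_force"])
h=cv2.cvtColor(im,cv2.COLOR_BGR2HSV);a=s["eef_rot"][2]
m=cv2.inRange(h,(8,30,140),(25,75,200));
for row in (80,90,110,150,190,230):
    x=np.flatnonzero(m[row,200:360])+200
    if len(x)==0: continue
    p=ray("wrist",[(x[0],row),(x[-1],row)],25,c);v=p.mean(0)-s["eef_pos"]
    print(row,x[0],x[-1],np.linalg.norm(p[1]-p[0]).round(1),(v[:2]@[np.cos(a),np.sin(a)]).round(1),(v[:2]@[np.sin(a),-np.cos(a)]).round(1))
print([np.flatnonzero(m[:,k])[0] for k in (265,272,279,286,293)])
E
```

```text
[ 392.15095609 -113.11283483  -18.36445958] [ 0.2151448  -0.19434108 -1.07814732]
80 229 329 47.5 103.0 -0.7
90 228 330 48.5 98.1 -0.7
110 229 329 47.7 88.4 -0.7
150 229 329 48.4 68.9 -0.7
190 230 328 48.6 49.1 -0.7
230 231 326 48.8 28.1 -1.0
[np.int64(77), np.int64(77), np.int64(77), np.int64(77), np.int64(77)]
```

Light face up, and nearly flat with the near end about 2 mm high. I'll ease the grip and release.

Call:
{"api": "arm_command", "payload": {"targets": [{"hand":-0.2,"x":0,"y":0,"z":0.0005,"yaw":0},{"hand":-0.2,"x":0,"y":0,"z":0,"yaw":0},{"hand":-0.2,"x":0,"y":0,"z":0,"yaw":0}], "newtons": 3}}

```text
clock: 17.6
eef_pos: [392.2, -113.1, -18.8]
eef_rot: [-3.142, 0.0, 0.391]
wrist_force: [-0.2, -0.3, -2.3]
finger_gap: 50.1
finger_force: 3.0
```

Call:
{"api": "arm_command", "payload": {"targets": [{"hand":0.2,"x":0,"y":0,"z":0,"yaw":0},{"hand":0.4,"x":0,"y":0,"z":0,"yaw":0},{"hand":0.4,"x":0,"y":0,"z":0,"yaw":0},{"hand":0.4,"x":0,"y":0,"z":0,"yaw":0},{"hand":0.4,"x":0,"y":0,"z":-0.005,"yaw":0},{"hand":0.4,"x":0,"y":0,"z":0,"yaw":0}]}}

```text
clock: 18.2
eef_pos: [392.5, -113.2, -13.2]
eef_rot: [3.141, -0.001, 0.391]
wrist_force: [0.1, 0.4, -0.9]
finger_gap: 66.1
finger_force: 0.0
```

```bash
python3 - <<'E'
from h import *
s,c,im=stone_in_hand(name="flat3");print(s["eef_pos"],s["wrist_force"],s["finger_gap"])
h=cv2.cvtColor(im,cv2.COLOR_BGR2HSV);a=s["eef_rot"][2]
m=cv2.inRange(h,(8,30,140),(25,80,200));P=[]
for row in range(85,230,6):
    x=np.flatnonzero(m[row,200:360])+200
    p=ray("wrist",[(x[0],row),(x[-1],row)],25,c);v=p.mean(0)-s["eef_pos"]
    P.append((np.linalg.norm(p[1]-p[0]),v[:2]@[np.cos(a),np.sin(a)],v[:2]@[np.sin(a),-np.cos(a)]))
P=np.array(P);print(P[::8].round(1),"slope",np.polyfit(P[:,1],P[:,2],1))
r=[np.flatnonzero(m[:,k])[0] for k in (250,265,279,293,308)];print(r)
v=ray("wrist",[(279,r[2])],25,c)[0]-s["eef_pos"];print("far",v[:2]@[np.cos(a),np.sin(a)])
E
```

```text
[ 392.49642951 -113.22690722  -13.17278894] [ 0.14702783  0.44956086 -0.88741208] 66.06607382520308
[[ 48.6 101.1  -1. ]
 [ 48.1  77.   -1. ]
 [ 47.8  52.6  -1.2]
 [ 48.2  26.8  -1. ]] slope [ 0.00194847 -1.12106798]
[np.int64(81), np.int64(81), np.int64(81), np.int64(81), np.int64(81)]
far 102.65667934452944
```

Call:
{"api": "arm_command", "payload": {"targets": [{"hand":0.4,"x":0.01,"y":0,"z":-0.004,"yaw":0},{"hand":0.4,"x":0.018,"y":0,"z":-0.002,"yaw":0},{"hand":0.4,"x":0.01,"y":0,"z":0,"yaw":0},{"hand":0.4,"x":0.0005,"y":0,"z":0,"yaw":0},{"hand":0.4,"x":0,"y":0,"z":0,"yaw":0},{"hand":0.4,"x":0,"y":0,"z":0,"yaw":0}]}}

```text
clock: 18.85
eef_pos: [427.3, -98.5, -7.9]
eef_rot: [-3.141, 0.001, 0.391]
wrist_force: [0.4, 0.3, -0.4]
finger_gap: 65.6
finger_force: 0.0
```

```bash
python3 - <<'E'
from h import *
s,c,im=stone_in_hand(name="flat4");print(s["eef_pos"])
print(far_end(im,s,c,25))
print(far_end(cv2.imread("pics/down1.png"),s,c,25))
for n in ("flat4","down1"):
    g=cv2.cvtColor(cv2.imread(f"pics/{n}.png"),cv2.COLOR_BGR2HSV);print(g[140:172:2,279].tolist())
E
```

```text
[427.25428684 -98.48247007  -7.94944761]
((233, 151, 94, 84), np.float64(151.0), np.float64(67.22406556976729), np.float64(-0.2116665572743158))
((233, 157, 93, 78), np.float64(157.0), np.float64(64.11063584351227), np.float64(-0.4677374802039674))
[[13, 144, 163], [13, 144, 165], [13, 144, 167], [13, 145, 171], [13, 143, 168], [12, 94, 109], [14, 65, 117], [15, 58, 150], [15, 55, 163], [16, 55, 163], [16, 55, 163], [15, 53, 163], [16, 53, 163], [15, 54, 164], [15, 54, 164], [15, 52, 163]]
[[13, 150, 182], [13, 151, 188], [13, 152, 193], [13, 151, 196], [13, 150, 195], [13, 151, 191], [13, 151, 188], [13, 145, 180], [13, 87, 138], [12, 56, 101], [6, 40, 89], [3, 26, 100], [3, 26, 99], [0, 23, 99], [0, 21, 99], [0, 23, 99]]
```

Call:
{"api": "arm_command", "payload": {"targets": [{"hand":0.4,"x":0.003,"y":0,"z":0,"yaw":0},{"hand":0.1,"x":0,"y":0,"z":0,"yaw":0},{"hand":-0.2,"x":0,"y":0,"z":0,"yaw":0},{"hand":-0.2,"x":0,"y":0,"z":0,"yaw":0},{"hand":-0.2,"x":0,"y":0,"z":0,"yaw":0},{"hand":-0.2,"x":0,"y":0,"z":0,"yaw":0},{"hand":-0.2,"x":0,"y":0,"z":0,"yaw":0}], "newtons": 40}}

```text
clock: 19.6
eef_pos: [430.5, -97.3, -7.7]
eef_rot: [3.142, 0.0, 0.391]
wrist_force: [-0.5, -1.1, -0.4]
finger_gap: 49.4
finger_force: 40.0
```

Call:
{"api": "arm_command", "payload": {"targets": [{"hand":-0.2,"x":0,"y":0,"z":-0.005,"yaw":0},{"hand":-0.2,"x":0,"y":0,"z":-0.012,"yaw":0},{"hand":-0.2,"x":0,"y":0,"z":-0.02,"yaw":0},{"hand":-0.2,"x":0,"y":0,"z":-0.02,"yaw":0},{"hand":-0.2,"x":0,"y":0,"z":-0.013,"yaw":0},{"hand":-0.2,"x":0,"y":0,"z":-0.003,"yaw":0},{"hand":-0.2,"x":0,"y":0,"z":0,"yaw":0},{"hand":-0.2,"x":0,"y":0,"z":0,"yaw":0}]}}

```text
clock: 20.4
eef_pos: [430.2, -97.2, 64.8]
eef_rot: [-3.141, 0.001, 0.391]
wrist_force: [0.8, 0.6, -3.7]
finger_gap: 49.6
finger_force: 40.0
```

```bash
python3 - <<'E'
from h import *
s,c,im=stone_in_hand(name="lift2");print(s["eef_pos"],s["eef_rot"],s["wrist_force"],s["finger_gap"])
t=s["eef_pos"];a=s["eef_rot"][2]
print(far_end(im,s,c,t[2]+32))
im1=cv2.imread("pics/lift1.png")
print("old",far_end(im1,s,c,t[2]+32))
for q in (im,im1): print(cv2.cvtColor(q,cv2.COLOR_BGR2HSV)[146:170:2,279].tolist())
v=np.array([577.6,-220.5])-t[:2];print("to T0: tool x,y",v@[np.cos(a),np.sin(a)],v@[np.sin(a),-np.cos(a)])
E
```

```text
[430.18129774 -97.18751913  64.79853344] [-3.14104668e+00  6.93058460e-04  3.90842468e-01] [ 0.78089497  0.59486145 -3.70184729] 49.62513479432943
((233, 157, 93, 78), np.float64(157.0), np.float64(64.0119110680698), np.float64(-0.43961343446791545))
old ((233, 156, 93, 79), np.float64(156.0), np.float64(64.53460011615091), np.float64(-0.4395759060215816))
[[13, 145, 178], [13, 146, 177], [13, 146, 180], [13, 147, 181], [13, 142, 174], [11, 83, 105], [13, 59, 117], [15, 58, 150], [15, 56, 170], [15, 55, 172], [16, 55, 171], [15, 52, 171]]
[[12, 138, 100], [12, 138, 94], [12, 146, 112], [11, 146, 129], [11, 131, 128], [15, 65, 122], [12, 47, 93], [3, 26, 88], [176, 21, 98], [176, 18, 98], [176, 18, 97], [175, 16, 97]]
to T0: tool x,y 89.32358135278183 170.1750261590919
```

Grip relation matches the original within about 0.5 mm. Going back over the box.

Call:
{"api": "arm_command", "payload": {"targets": [{"hand":-0.2,"x":0.005,"y":0.01,"z":0,"yaw":0},{"hand":-0.2,"x":0.012,"y":0.022,"z":0,"yaw":0},{"hand":-0.2,"x":0.015,"y":0.03,"z":0,"yaw":0},{"hand":-0.2,"x":0.015,"y":0.03,"z":0,"yaw":0},{"hand":-0.2,"x":0.015,"y":0.03,"z":0,"yaw":0},{"hand":-0.2,"x":0.014,"y":0.026,"z":0,"yaw":0},{"hand":-0.2,"x":0.009,"y":0.015,"z":0,"yaw":0},{"hand":-0.2,"x":0.0045,"y":0.007,"z":0,"yaw":0},{"hand":-0.2,"x":0,"y":0,"z":0,"yaw":0},{"hand":-0.2,"x":0,"y":0,"z":0,"yaw":0}]}}

```text
clock: 21.45
eef_pos: [577.5, -220.0, 64.8]
eef_rot: [-3.141, 0.001, 0.391]
wrist_force: [-0.0, 0.3, -3.4]
finger_gap: 49.3
finger_force: 40.0
```

Call:
{"api": "arm_command", "payload": {"targets": [{"hand":-0.2,"x":0,"y":0,"z":0.015,"yaw":0},{"hand":-0.2,"x":0,"y":0,"z":0.015,"yaw":0},{"hand":-0.2,"x":0,"y":0,"z":0.01,"yaw":0},{"hand":-0.2,"x":0,"y":0,"z":0.004,"yaw":0},{"hand":-0.2,"x":0,"y":0,"z":0,"yaw":0},{"hand":-0.2,"x":0,"y":0,"z":0,"yaw":0}]}}

```text
clock: 22.05
eef_pos: [578.3, -220.5, 21.6]
eef_rot: [3.141, -0.0, 0.391]
wrist_force: [0.4, -0.0, -3.4]
finger_gap: 49.5
finger_force: 40.0
```

```bash
python3 - <<'E'
from h import *
s,c,im=stone_in_hand(name="over");print(s["eef_pos"],s["eef_rot"])
t=s["eef_pos"];a=s["eef_rot"][2]
v=np.array([577.6,-220.5])-t[:2];print("to T0: tool x,y",v@[np.cos(a),np.sin(a)],v@[np.sin(a),-np.cos(a)])
E
```

```text
[ 578.30710312 -220.48776968   21.57460908] [ 3.14117178e+00 -3.92569623e-04  3.90842057e-01]
to T0: tool x,y -0.6584388295182463 -0.2580750203984586
```

Call:
{"api": "arm_command", "payload": {"targets": [{"hand":-0.2,"x":-0.0004,"y":-0.0002,"z":0.002,"yaw":0},{"hand":-0.2,"x":0,"y":0,"z":0.002,"yaw":0},{"hand":-0.2,"x":0,"y":0,"z":0.0015,"yaw":0},{"hand":-0.2,"x":0,"y":0,"z":0.0015,"yaw":0},{"hand":-0.2,"x":0,"y":0,"z":0,"yaw":0}]}}

```text
clock: 22.6
eef_pos: [577.5, -220.3, 14.0]
eef_rot: [-3.141, 0.0, 0.391]
wrist_force: [0.2, 0.5, -3.6]
finger_gap: 49.4
finger_force: 40.0
```

Call:
{"api": "arm_command", "payload": {"targets": [{"hand":-0.2,"x":0,"y":0,"z":0.0015,"yaw":0},{"hand":-0.2,"x":0,"y":0,"z":0.0015,"yaw":0},{"hand":-0.2,"x":0,"y":0,"z":0,"yaw":0}]}}

```text
clock: 22.9
eef_pos: [577.5, -220.3, 11.0]
eef_rot: [-3.141, 0.0, 0.391]
wrist_force: [-0.4, 0.9, -3.5]
finger_gap: 49.3
finger_force: 40.0
```

Already about 6 mm below the mouth with no contact. Continuing to the floor.

Call:
{"api": "arm_command", "payload": {"targets": [{"hand":-0.2,"x":0,"y":0,"z":0.0015,"yaw":0},{"hand":-0.2,"x":0,"y":0,"z":0.0015,"yaw":0},{"hand":-0.2,"x":0,"y":0,"z":0.001,"yaw":0},{"hand":-0.2,"x":0,"y":0,"z":0,"yaw":0}]}}

```text
clock: 23.3
eef_pos: [577.5, -220.3, 7.0]
eef_rot: [-3.141, 0.0, 0.391]
wrist_force: [0.1, -0.3, -3.2]
finger_gap: 49.5
finger_force: 40.0
```

Call:
{"api": "arm_command", "payload": {"targets": [{"hand":-0.2,"x":0,"y":0,"z":0.0007,"yaw":0},{"hand":-0.2,"x":0,"y":0,"z":0.0007,"yaw":0},{"hand":-0.2,"x":0,"y":0,"z":0,"yaw":0}]}}

```text
clock: 23.6
eef_pos: [577.6, -220.4, 5.8]
eef_rot: [-3.142, 0.0, 0.391]
wrist_force: [-0.2, -0.2, -3.7]
finger_gap: 49.6
finger_force: 40.0
```

Call:
{"api": "arm_command", "payload": {"targets": [{"hand":-0.2,"x":0,"y":0,"z":0.0004,"yaw":0},{"hand":-0.2,"x":0,"y":0,"z":0.0004,"yaw":0},{"hand":-0.2,"x":0,"y":0,"z":0,"yaw":0}]}}

```text
clock: 23.9
eef_pos: [577.7, -220.4, 5.3]
eef_rot: [3.141, -0.0, 0.391]
wrist_force: [-1.2, 0.8, 0.7]
finger_gap: 49.6
finger_force: 40.0
```

Floor contact: the weight has come off the wrist. Releasing and rising.

Call:
{"api": "arm_command", "payload": {"targets": [{"hand":0.1,"x":0,"y":0,"z":0,"yaw":0},{"hand":0.4,"x":0,"y":0,"z":0,"yaw":0},{"hand":0.4,"x":0,"y":0,"z":0,"yaw":0},{"hand":0.4,"x":0,"y":0,"z":0,"yaw":0},{"hand":0.4,"x":0,"y":0,"z":-0.01,"yaw":0},{"hand":0.4,"x":0,"y":0,"z":-0.03,"yaw":0},{"hand":0.4,"x":0,"y":0,"z":-0.04,"yaw":0},{"hand":0.4,"x":-0.03,"y":0,"z":-0.04,"yaw":0},{"hand":0.4,"x":-0.03,"y":0,"z":-0.03,"yaw":0},{"hand":0.4,"x":-0.02,"y":0,"z":-0.01,"yaw":0}]}}

```text
clock: 24.9
eef_pos: [503.3, -251.9, 169.4]
eef_rot: [3.137, -0.003, 0.391]
wrist_force: [-0.8, -0.1, -0.4]
finger_gap: 65.9
finger_force: 0.0
```

Call:
{"api": "arm_command", "payload": {"targets": [{"hand":0.4,"x":0,"y":0,"z":0,"yaw":0},{"hand":0.4,"x":0,"y":0,"z":0,"yaw":0}]}}

```text
clock: 25.1
eef_pos: [503.8, -250.8, 165.5]
eef_rot: [3.141, -0.001, 0.39]
wrist_force: [0.1, 0.3, -0.2]
finger_gap: 65.7
finger_force: 0.0
```

```bash
python3 - <<'E'
from h import *
s,c,im=stone_in_hand(name="end");print(s["eef_pos"])
h=cv2.cvtColor(im,cv2.COLOR_BGR2HSV)
m=cv2.inRange(h,(8,25,130),(25,80,210))
m[:20]=0;m[230:]=0;m[:,:220]=0;m[:,340:]=0
r=rect(m,"wrist",38,c);print(r[:3],cv2.boundingRect(r[3]))
d=cv2.inRange(h,(15,120,130),(30,255,255));n,_,st,ce=cv2.connectedComponentsWithStats(d)
P=[ce[i] for i in range(1,n) if st[i,4]>60 and abs(ce[i][0]-280)<15 and ce[i][1]<230];print(P)
p=ray("wrist",np.array(P),14,c);print(p.mean(0))
top=camera("top")[:,:,::-1]
cv2.imwrite("pics/fin.png",np.hstack([cv2.resize(im,(400,300)),cv2.resize(top,(400,300))]))
E
```

```text
[ 503.79852599 -250.84408643  165.47747954]
(array([ 577.56097412, -219.31433105]), [48.96678161621094, 122.71426391601562], np.float32(22.683395)) (254, 63, 50, 121)
[array([279.78861789,  43.81707317]), array([279.5804878 , 202.87317073])]
[ 577.1970178  -220.70713231   14.        ]
```

View pics/fin.png

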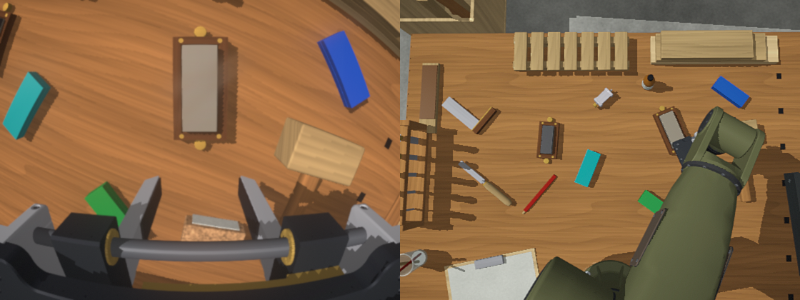

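The stone is light face up and centred in its box at (200,88), within about 1.5 mm of the dogs' midpoint. Its angle is 22.7°, against 22.5° before. Nothing else has visibly moved, so I'm handing in.

```bash
python3 -c "
from cell import manip
print(manip.sign_off())"
```

```text
the job is handed in; nothing more can be done
None
```

The big oilstone is turned over and back in its own box, lighter face up, lowered until it touched the pocket floor and about 1.5 mm from centre by camera; handed in at about 25 s, no verdict was returned.

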